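# Press the blue window home and start the timer

### The arm

A 6-joint arm with a two-finger parallel gripper is mounted at the origin on the work surface. World frame = base frame: x ahead of the robot, y to its left, z up, the work surface at z = 0. Lengths are in mm, angles in rad, forces in N, time in s.
With the tool pointing down it reaches from about 300 to 775 mm from the base axis. Payload 14.6 kg.
Tool frame: the origin (TCP) lies at the very end of the fingers, on their centre line; the grasp point (between the pads) lies 19 mm behind it; z points along the fingers, y is the line along which they close (so a half turn about z gives the same grasp; the last joint's range is limited). The gripper opens to 94 mm and grips with 3 to 60 N. Pads are 16 mm wide; open, the fingers measure 119 mm over their backs; the gripper's body (75 mm by 177 mm) begins 78 mm behind the grasp point.
Start: joints at [-0.067, 0.3, 1.521, -0, 1.321, -0.067], TCP at [549.99, -0.002, 171.746] pointing down, gripper open.
Joint ranges: [-3.03, 3.03], [-0.79, 2.21], [0.23, 2.52], [-1.04, 4.18], [0, 3.07], [-2.55, 2.55]. Speed limits (rad/s): [2.22, 2.22, 2.57, 3.14, 3.14, 3.14].

### API

Orientations are given as [roll, pitch, yaw] about the fixed x, y, z axes, in that order (R = Rz(yaw) Ry(pitch) Rx(roll)).
In Python, from cell import manip, eyes, ticket gives the robot as it stands. The module is installed in compiled form; this text tells all that it offers.
- The arm moves only by the tool arm_command, never from a script. Its argument "plan" is a list of rows, each a list of 5 numbers: the opening, from -1 (shut) to 1 (fully open), then the shift along the tool's x, y, z in m, then the turn about the tool's z in rad. In form: [[jaw, dx, dy, dz, roll], ...]. A call has 1 to 20 rows; each row shifts and turns the commanded pose from where the row before left it, along the tool's axes as they then stand; what a row does not reach is not made up. A row lasts 1/8 s, in which the tool goes at most 62.5 mm and 10.7 degrees, less where a joint would pass 70% of its speed; a pose out of reach is approached as far as the arm can. A call is refused whole if a number of a shift passes 0.0625 or a number of a turn 0.188, either way. A call with a gripper value outside its range is refused whole. The fingers move at their own pace and stop on an object; "newtons" is the grip in N (left out, the last holds). Time passes only in rows, so rows that do not move let the fingers close. It gives the time, the measured TCP pose, the force, the opening and the grip force at its end, in the units of the state.
- manip.read_state(): the state, without advancing time (a new reading comes with each control period).
- eyes.camera(name): name is "scene" or "side" or "wrist"; returns a dict with "img" (420x560x3 uint8, blue, green, red), "z_map" (420x560 float32, mm along the optical axis (not along the pixel's ray), 0 where there is no reading), "fx", "fy", "cx", "cy" (pixels), "eye" and "orientation" of the camera in the world. Camera axes: x right, y down, z forward; pixel columns grow to the right and rows downward; lengths in mm; the calibration is good to about 2 mm. A picture is of the moment at which its call begins.
- ticket.sign_off(): hands the job in; it is judged then, once.
The state is a dict: "clock": time; "joints": joint angles; "qd": joint speeds; "effort": joint torques, N m; "eef_pos": TCP position; "eef_rot": TCP orientation; "wrist_force": force on the tool from outside, world axes, zero at the start; "moment": the same for the moment, N m; "finger_gap": finger opening in mm; "finger_force": force on a finger pad.
Only numpy, scipy, OpenCV 4.12 (cv2) and the standard library are available. Lean on these libraries where they do the work, as an engineer would, in place of code of your own. Each camera call takes 0.05 s, during which the arm holds its last target. There are 200 camera calls.

### The job

Gently press the blue window block down with your fingertips until it sits flush in the yellow foam wall, then press the green button on the grey timer to time the setting, and draw back. Leave the other window blocks just as they stand, do not pull any block out or press the red button, and do not disturb the loose things lying about.

Things in the scene. Friction and masses are not known exactly. Their poses are not given: they have to be found in the camera images.
- wall: yellow foam model-house wall, fixed, lying flat on a pale wooden board (board top 18 mm above the table); 160 mm along its x, 225 mm along its y, 40 mm thick. Origin at the centre of its underside, z up; its top face is 40 mm above the origin. Six pockets in two rows of three (at x = -33, 33 and y = -68, 0, 68 mm), 30 mm deep, each holds one window block; any colour can be in any pocket
- blue (a joint): how far the blue window block stands proud of the wall's top face, in m: 0 = flush on the pocket's floor, which is a hard stop; starts 0.009 to 0.015. Pressing down lowers it. It is a push fit: about 4 N keeps it moving slowly and it stays where it is left; pulled upward it would come out
- blue_top (a point): centre of the top face of the blue window block (face 34 mm along the wall's x, 38 mm along its y, block 30 mm tall, a thin pale cross on the face); moves with the block
- white_top (a point): centre of the top face of the plain white window block, same size and fit as the blue one, also standing 9 to 15 mm proud; to be left as it is
- red_top (a point): centre of the top face of the red window block, same size and fit as the blue one, also standing 9 to 15 mm proud; to be left as it is
- green_top (a point): centre of the top face of the green window block, same size and fit as the blue one, also standing 9 to 15 mm proud; to be left as it is
- black_top (a point): centre of the top face of the black window block, same size and fit as the blue one, also standing 9 to 15 mm proud; to be left as it is
- brown_top (a point): centre of the top face of the dark brown wood window block, same size and fit as the blue one, also standing 9 to 15 mm proud; to be left as it is
- timer: grey bench timer, fixed on the table, 95 mm along its x, 150 mm along its y, 36 mm tall, with a dark display on the +x half of its top and two round buttons on the -x half, 80 mm apart along its y. Origin at the centre of its underside
- start (a joint): travel of the timer's green start button, in m: 0 = out, 0.006 = fully down, which takes about 5 N; it springs back
- start_top (a point): centre of the top of the green start button, 28 mm across; moves with it. Out, it stands 58 mm above the table, 10 mm above its black round collar (44 mm across). It is pressed straight down; green and red can be either way round
- clear (a joint): travel of the timer's red clear button, same kind as the green one; must not be pressed
- clear_top (a point): centre of the top of the red clear button, 28 mm across, 58 mm above the table when out, in a like collar
- pencil: yellow pencil, 168 mm long, 8 mm thick, lying along its own x on the pale board. Loose; to be left where it is. Origin at the centre of its underside
- cutter: red closed craft cutter, 135 x 22 x 17 mm, lying along its own x on the pale board. Loose; to be left where it is. Origin at the centre of its underside
- offcut: yellow foam offcut, 90 x 50 x 40 mm, on the pale board. Loose; to be left where it is. Origin at the centre of its underside
- rule: folded yellow-and-white folding rule, 194 x 15 x 18 mm, lying along its own x on the table. Loose; to be left where it is. Origin at the centre of its underside
- jar: standing jar with a blue cap, 60 mm wide, 85 mm tall, on the table. Loose; to be left where it is. Origin at the centre of its underside
- case: flat black case, 100 x 170 x 20 mm, on the table. Loose; to be left where it is. Origin at the centre of its underside
Not all that is in view belongs to the job. There is more than one size of the jar; the job needs the smallest.

How it is judged:
By the outcome, as a careful person would: the job done as asked, in the order asked, and still so for the second after the job is handed in, with the robot touching nothing.
It also fails if it takes over 43 s, if anything falls off the work surface, if the arm or the gripper's body presses on something with over 40 N, if the wrist force passes 120 N, or if a joint passes its speed limit or range.

## Working session

There is one attempt and no reset: what is moved stays moved. The work goes in short steps, Python scripts to look and compute and a tool call to move; the robot and the scene stay as the last step left them, time stands still between calls to the robot, and variables do not carry over. Pictures are saved under pics/ and viewed, at most 10 in all, crops included, and the job is handed in when it is done.

Besides the shell and the picture viewer there is one more tool, called as name(argument=value, ...), one argument or row to a line, values as JSON. arm_command: Moves the arm, as the interface text tells. Its arguments: {"type":"object","properties":{"plan":{"type":"array"},"newtons":{"type":"number"}},"required":["plan"]}

```bash
mkdir -p pics
cat > h.py <<'E'
import numpy as np, cv2
from cell import manip, eyes, ticket
from scipy.spatial.transform import Rotation as R
def snap(n,tag):
    c=eyes.camera(n); cv2.imwrite(f'pics/{tag}.png',c['img']); np.savez(f'pics/{tag}.npz',**{k:np.array(v) for k,v in c.items()}); return c
def rot(o):
    o=np.array(o,float)
    return o if o.shape==(3,3) else R.from_euler('xyz',o).as_matrix() if o.size==3 else R.from_quat(o).as_matrix()
def world(c,u,v,r=2):
    z=c['z_map'][v-r:v+r+1,u-r:u+r+1]; z=np.median(z[z>0])
    return rot(c['orientation'])@np.array([(u-c['cx'])*z/c['fx'],(v-c['cy'])*z/c['fy'],z])+np.array(c['eye'],float)
E
python3 - <<'E'
from h import *
for n in('scene','side','wrist'):
    c=snap(n,n+'0'); print(n,c['eye'],c['orientation'],c['fx'])
s=manip.read_state(); print(s)
a=[cv2.imread(f'pics/{n}0.png') for n in('side','wrist')]
E
```

```text
scene [1289.33282896  210.0312424   832.78098701] [-2.35353936  0.01356013  1.85724517] 451.1876889365494
side [ 410.04179181 -904.91567356  879.82695785] [-2.3183     -0.01844768 -0.13670419] 435.8520215468123
wrist [551.21540658  66.51250006 383.68899005] [2.91103345e+00 5.02024975e-04 5.16131469e-04] 341.29637336663376
{'clock': 0.15, 'joints': array([-6.65844320e-02,  3.00363585e-01,  1.52141315e+00,  3.03936319e-05,
        1.32069020e+00, -6.65860589e-02]), 'qd': array([-0.00109294, -0.00083676, -0.00251319,  0.00054907, -0.00041489,
        0.00063031]), 'effort': array([-2.50185103e-04, -5.31960297e+01, -3.52822959e+01,  7.07691838e-02,
        2.35654798e-02, -3.66386917e-05]), 'eef_pos': array([5.49783034e+02, 2.90789097e-02, 1.71316359e+02]), 'eef_rot': array([-3.14072227e+00, -8.75477815e-05,  1.57079038e+00]), 'wrist_force': array([-0.1575019 , -0.17768884,  0.42203043]), 'moment': array([ 0.00906143, -0.00940513,  0.03484341]), 'finger_force': 0.0, 'finger_gap': 93.72573550036542}
```

View pics/scene0.png

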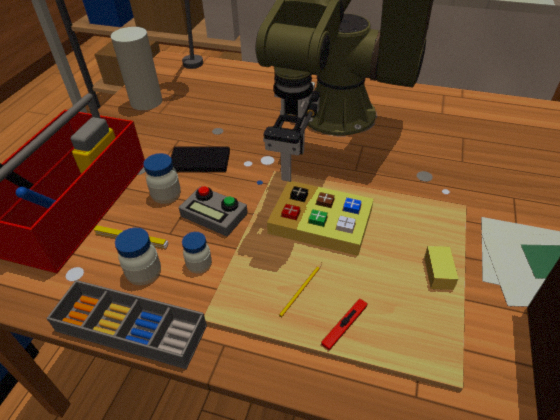

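View pics/wrist0.png

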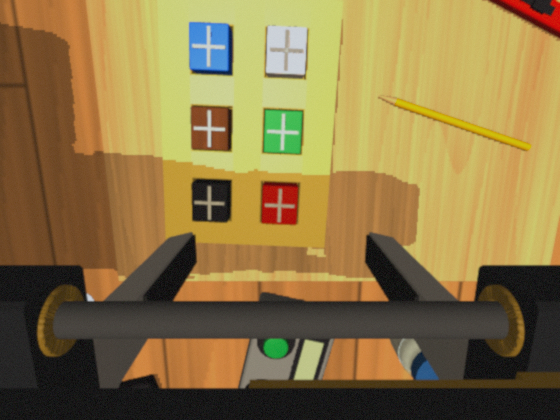

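Wrist view: blue block at (210,47), the only blue block (white 287,50; brown 211,128; green 283,131; black 211,201; red 280,204). The green button is at (275,346). The scene view agrees: blue block (352,205), green button (230,203), red button (204,193).

Run:
```python
from h import *
c={n:{k:v for k,v in np.load(f'pics/{n}0.npz').items()} for n in('scene','wrist')}
def blob(n,box,f,nm):
    u0,v0,u1,v1=box; im=c[n]['img'].astype(int)[v0:v1,u0:u1]; b,g,r=im[...,0],im[...,1],im[...,2]
    m=f(b,g,r)&(c[n]['z_map'][v0:v1,u0:u1]>0); v,u=np.nonzero(m); z=c[n]['z_map'][v0:v1,u0:u1][m]; u=u+u0; v=v+v0
    P=np.stack([(u-c[n]['cx'])*z/c[n]['fx'],(v-c[n]['cy'])*z/c[n]['fy'],z],1)@rot(c[n]['orientation']).T+c[n]['eye']
    h=np.percentile(P[:,2],90); P=P[abs(P[:,2]-h)<5]
    print(nm,n,len(P),P.mean(0).round(1),((P.max(0)+P.min(0))/2).round(1),np.ptp(P,0).round(1))
bl=lambda b,g,r:(b>100)&(b>1.4*r); gr=lambda b,g,r:(g>80)&(g>1.6*r); rd=lambda b,g,r:(r>110)&(g<60)
blob('wrist',(180,15,240,80),bl,'blue'); blob('scene',(335,190,370,220),bl,'blue')
blob('wrist',(258,335,292,360),gr,'startbtn'); blob('scene',(215,190,245,215),gr,'startbtn')
blob('scene',(190,180,216,202),rd,'clear')
for n,u,v in [('white',287,40),('brown',203,120),('green',275,122),('black',203,192),('red',272,196)]: print(n,world(c['wrist'],u,v).round(1))
for u,v in [(210,85),(330,60)]: print('wall',world(c['wrist'],u,v).round(1))
for n,u,v in [('jarS',195,240),('jarM',135,240),('jarL',160,165)]: print(n,world(c['scene'],u,v).round(1))
im=cv2.imread('pics/scene0.png'); cv2.imwrite('pics/crop1.png',cv2.resize(im[140:290,120:400],None,fx=2.8,fy=2.8,interpolation=cv2.INTER_CUBIC))
```

```text
blue wrist 1643 [490.3 132.5  70.6] [490.2 132.3  69.9] [34.5 38.7  6.5]
blue scene 140 [489.3 134.2  70.3] [488.7 134.2  71. ] [36.9 37.9  7.5]
startbtn wrist 403 [ 545.7 -167.9   57.3] [ 545.2 -169.4   57.1] [26.3 24.9  5.4]
startbtn scene 58 [ 545.1 -166.6   56.7] [ 543.9 -166.6   57.6] [25.4 23.6  6.9]
clear scene 60 [ 526.4 -243.8   56.7] [ 524.9 -244.6   56.7] [27.9 26.8  5.6]
white [556.6 137.4  71.2]
brown [482.1  71.9  70. ]
green [546.3  70.2  71.5]
black [478.9   6.8  70.9]
red [543.2   2.8  69.6]
wall [487.2 102.9  57.5]
wall [595.2 124.1  57.6]
jarS [ 712.2 -177.6   83.8]
jarM [ 769.9 -286.   113.5]
jarL [ 526.1 -353.8  113.2]
```

View pics/crop1.png

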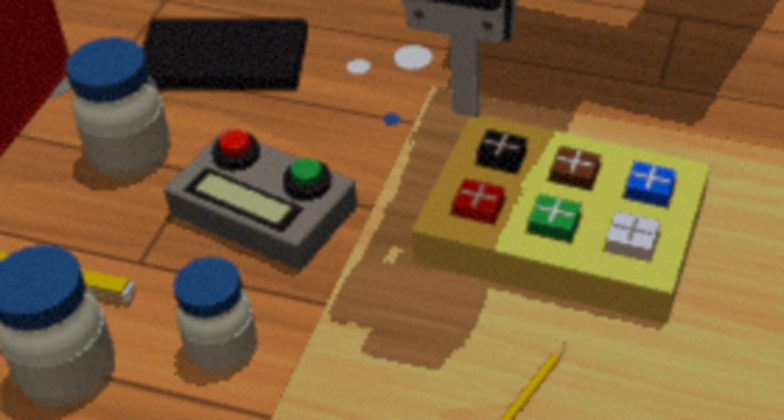

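The crop confirms blue at crop (652,182), green start button at (306,173) and red clear button at (235,143). The heights fit: block 70, wall 57.6, button 57. Tool x is world y, tool y is world x, and tool z points down. I'll move above blue with the jaws shut.

arm_command(
  plan=[
    [-1,0.025,-0.01,0.01,0],
    [-1,0.03,-0.015,0.015,0],
    [-1,0.03,-0.015,0.015,0],
    [-1,0.025,-0.01,0.015,0],
    [-1,0.015,-0.006,0.01,0],
    [-1,0.008,-0.004,0.006,0],
    [-1,0,0,0,0],
    [-1,0,0,0,0],
    [-1,0,0,0,0],
  ],
)

```text
clock: 1.27
eef_pos: [490.4, 132.5, 101.1]
eef_rot: [3.141, -0.0, 1.57]
wrist_force: [-0.0, 0.2, -0.6]
finger_gap: 7.3
finger_force: 0.0
```

Run:
```python
from h import *
s=manip.read_state(); print(s['clock'],s['eef_pos'],s['wrist_force'],s['finger_gap'])
c=snap('scene','s1'); d=snap('side','d1'); w=snap('wrist','w1')
cr=lambda i,x,y:cv2.resize(i[y:y+140,x:x+190],(390,290),interpolation=cv2.INTER_CUBIC)
M=rot(d['orientation']).T@(np.array([490,133,70])-d['eye']); u,v=int(d['cx']+d['fx']*M[0]/M[2]),int(d['cy']+d['fy']*M[1]/M[2]); print(u,v)
cv2.imwrite('pics/m1.png',np.hstack([cr(c['img'],260,120),cr(d['img'],max(0,u-95),max(0,v-80))]))
```

```text
1.275 [490.38881772 132.53889807 101.09392114] [-0.033796    0.20639184 -0.59045276] 7.339620340316835
245 171
```

View pics/m1.png

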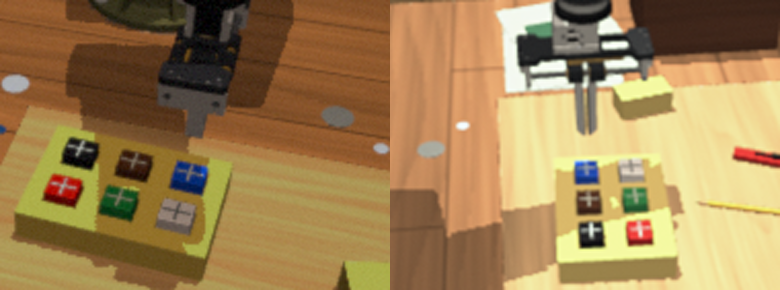

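Both views show the closed fingers over the blue block (scene crop 190,170; side crop 586,170), clear of its neighbours. Going down.

arm_command(
  plan=[
    [-1,0,0,0.01,0],
    [-1,0,0,0.01,0],
    [-1,0,0,0.005,0],
    [-1,0,0,0.002,0],
    [-1,0,0,0.002,0],
    [-1,0,0,0.002,0],
    [-1,0,0,0.002,0],
    [-1,0,0,0,0],
    [-1,0,0,0,0],
  ],
)

```text
clock: 2.55
eef_pos: [490.0, 133.0, 67.8]
eef_rot: [3.141, -0.0, 1.571]
wrist_force: [0.2, -0.4, -0.2]
finger_gap: 0.6
finger_force: 0.0
```

arm_command(
  plan=[
    [-1,0,0,0.001,0],
    [-1,0,0,0.001,0],
    [-1,0,0,0.001,0],
    [-1,0,0,0.001,0],
    [-1,0,0,0.001,0],
    [-1,0,0,0.001,0],
  ],
)

```text
clock: 3.3
eef_pos: [490.0, 133.0, 61.7]
eef_rot: [-3.142, 0.0, 1.571]
wrist_force: [0.1, 0.0, 0.3]
finger_gap: 0.4
finger_force: 0.0
```

Run:
```python
from h import *
s=manip.read_state(); print(s['clock'],s['eef_pos'],s['wrist_force'])
```

```text
3.3 [489.99396913 132.98162269  61.67040265] [0.08541126 0.00713479 0.32577601]
```

The force is lower than expected, so I'll look.

Run:
```python
from h import *
c=snap('scene','s2'); d=snap('side','d2')
cr=lambda i,x,y:cv2.resize(i[y:y+75,x:x+100],(395,296),interpolation=cv2.INTER_CUBIC)
cv2.imwrite('pics/m2.png',np.hstack([cr(c['img'],300,160),cr(d['img'],200,120)]))
```

```text
(no output)
```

View pics/m2.png

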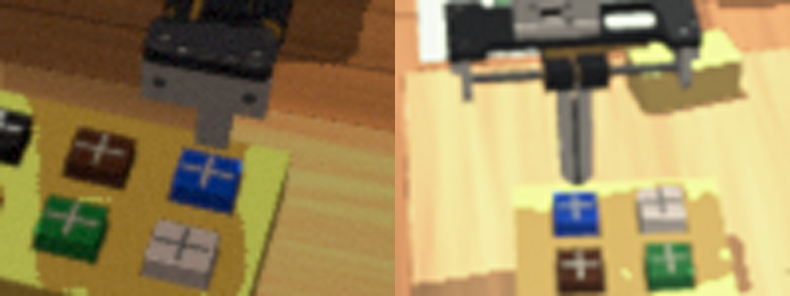

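The fingertips appear above the block (side crop 577,183, block's far edge) and not on it. I'll measure the tip by depth.

Run:
```python
from h import *
for n,pts in (('s2',[(300+213*100//395,160+y*100//395) for y in(115,125,135,140,146)]),('d2',[(200+182*100//395,120+y*100//395) for y in(120,140,160,170,178)]),):
    c={k:v for k,v in np.load(f'pics/{n}.npz').items()}
    for u,v in pts: print(n,u,v,world(c,u,v,0).round(1))
    p=np.array(manip.read_state()['eef_pos'])
    M=rot(c['orientation']).T@(p-c['eye']); print('proj tcp',c['cx']+c['fx']*M[0]/M[2],c['cy']+c['fy']*M[1]/M[2])
```

```text
s2 353 189 [501.1 133.5 127.7]
s2 353 191 [501.3 134.1 121.7]
s2 353 194 [502.9 135.1 113.9]
s2 353 195 [500.2 135.1 108.2]
s2 353 196 [502.2 135.6 107. ]
proj tcp 351.10139644421355 206.09112775367657
d2 246 150 [492.8 126.6 151.6]
d2 246 155 [492.2 122.8 136.8]
d2 246 160 [492.3 129.1 114.3]
d2 246 163 [492.  128.1 104.1]
d2 246 165 [491.6 125.3  98.9]
proj tcp 245.45928559223407 173.39113098783181
```

Run:
```python
from h import *
print(manip.read_state()['eef_pos'])
for n,xy in (('wrist0',0),('d1',(490,133)),('s1',(490,133)),('d2',(490,133)),('s2',(490,133)),('scene0',(550,0)),('side0',(550,0))):
    c={k:v for k,v in np.load(f'pics/{n}.npz').items()}
    if n=='wrist0': continue
    v,u=np.nonzero(c['z_map']>0); z=c['z_map'][v,u]
    P=np.stack([(u-c['cx'])*z/c['fx'],(v-c['cy'])*z/c['fy'],z],1)@rot(c['orientation']).T+c['eye']
    m=(abs(P[:,0]-xy[0])<(17 if xy[0]==490 else 65))&(abs(P[:,1]-xy[1])<14)&(P[:,2]<240)&(P[:,2]>50)
    print(n,np.histogram(P[m,2],np.arange(50,241,5))[0])
for n in('w1',):
    c=np.load('pics/w1.npz'); print(c['eye'],c['orientation'])
```

```text
[489.94092132 132.97777944  61.63398004]
d1 [ 0  1  0 15 52  0  0  0  0  0  0  0  0  0  0  0  1  5 14 14 12 15 14 13
 16 13 13 11 17 12 16 15 16 12  6  0  0  2]
s1 [ 3 18 18 60 59  0  0  0  0  0  0  0  0  0  0  0  0  5  7 15 18 11 16 11
 14  8  0  0  0  0  0  0  0  0  0  0  0  0]
d2 [ 1  0  1 17 45  2  0  0  0  6  9 14 13 11  9 12 12 15 16 10 16 10 19 11
 14 14  1  1  0  0  0  0  1  0  0  0  0  0]
s2 [ 6 11 19 56 63  0  0  0  0  1  8 16 10 13 15 12  7  0  0  0  0  0  0  0
  0  0  0  0  0  0  0  0  6 15  0  0 27 29]
scene0 [ 38 175  42 124  62   0   0   0   0   0   0   0   0   0   0   0   0   0
   0   0   0   0   0   0   0   0   0   0   0   0   2   8  21  22  18  21
  24  17]
side0 [  8 117   7  48  57   0   0   0   0   0   0   0   0   0   0   0   0   0
   0   0   0   0   0   0   0   0   0   0   0   0   3   6  17  19  19  20
  17  18]
[491.45323672 199.17939805 313.3945706 ] [ 2.91102079e+00 -8.85930839e-04 -2.08443550e-05]
```

Both cameras, at three poses, put the real fingertips about 34 mm above the reported TCP: reported 171/101/62, seen about 204/135/97. x and y agree. The force of about 0 and the block top still at 70 support this, so the stated tool length doesn't match. I'll trust the cameras and force: contact should come at a reported z of about 36, and flush at about 23.

arm_command(
  plan=[
    [-1,0,0,0.008,0],
    [-1,0,0,0.008,0],
    [-1,0,0,0.003,0],
    [-1,0,0,0.001,0],
    [-1,0,0,0.001,0],
    [-1,0,0,0.001,0],
    [-1,0,0,0,0],
  ],
)

```text
clock: 4.28
eef_pos: [490.0, 133.0, 39.8]
eef_rot: [3.142, 0.0, 1.571]
wrist_force: [-0.5, 0.4, 0.5]
finger_gap: 0.7
finger_force: 0.0
```

arm_command(
  plan=[
    [-1,0,0,0.001,0],
    [-1,0,0,0.001,0],
    [-1,0,0,0,0],
  ],
)

```text
clock: 4.65
eef_pos: [490.0, 133.0, 37.7]
eef_rot: [-3.142, 0.0, 1.571]
wrist_force: [-0.2, -0.5, 0.5]
finger_gap: 0.6
finger_force: 0.0
```

arm_command(
  plan=[
    [-1,0,0,0.001,0],
    [-1,0,0,0.001,0],
  ],
)

```text
clock: 4.9
eef_pos: [490.0, 133.0, 35.9]
eef_rot: [3.141, -0.0, 1.571]
wrist_force: [-1.3, -0.0, 3.7]
finger_gap: 0.4
finger_force: 2.0
```

arm_command(
  plan=[
    [-1,0,0,0.001,0],
    [-1,0,0,0.001,0],
  ],
)

```text
clock: 5.15
eef_pos: [490.0, 133.0, 33.7]
eef_rot: [3.141, -0.0, 1.571]
wrist_force: [-1.1, -0.4, 3.6]
finger_gap: 0.5
finger_force: 2.0
```

Contact at reported 36 or a little above, as predicted, and the block is moving at about 3.6 N.

arm_command(
  plan=[
    [-1,0,0,0.001,0],
    [-1,0,0,0.001,0],
    [-1,0,0,0.001,0],
    [-1,0,0,0.001,0],
    [-1,0,0,0.001,0],
    [-1,0,0,0.001,0],
    [-1,0,0,0.001,0],
  ],
)

```text
clock: 6.02
eef_pos: [490.0, 133.0, 26.7]
eef_rot: [3.141, -0.0, 1.571]
wrist_force: [-1.2, -0.3, 4.0]
finger_gap: 0.5
finger_force: 2.0
```

arm_command(
  plan=[
    [-1,0,0,0.0005,0],
    [-1,0,0,0.0005,0],
  ],
)

```text
clock: 6.28
eef_pos: [490.0, 133.0, 25.7]
eef_rot: [3.142, -0.0, 1.571]
wrist_force: [-0.7, -0.4, 4.4]
finger_gap: 0.6
finger_force: 1.9
```

arm_command(
  plan=[
    [-1,0,0,0.0005,0],
    [-1,0,0,0.0005,0],
  ],
)

```text
clock: 6.52
eef_pos: [490.0, 133.0, 24.7]
eef_rot: [3.141, -0.0, 1.571]
wrist_force: [-0.3, 0.3, 3.8]
finger_gap: 0.5
finger_force: 1.9
```

arm_command(
  plan=[
    [-1,0,0,0.0005,0],
    [-1,0,0,0,0],
  ],
)

```text
clock: 6.78
eef_pos: [490.0, 133.0, 24.5]
eef_rot: [3.141, -0.0, 1.571]
wrist_force: [-1.8, -0.4, 8.3]
finger_gap: 0.4
finger_force: 3.8
```

arm_command(
  plan=[
    [-1,0,0,0.0005,0],
    [-1,0,0,0,0],
  ],
)

```text
clock: 7.02
eef_pos: [490.2, 133.0, 24.4]
eef_rot: [3.141, -0.0, 1.571]
wrist_force: [-3.9, -1.4, 13.2]
finger_gap: 0.4
finger_force: 6.6
```

Hard stop at 24.5 with the force rising to 13 N, so the block is flush. Lifting and going above the green button.

arm_command(
  plan=[
    [-1,0,0,-0.003,0],
    [-1,0,0,-0.015,0],
    [-1,0,0,-0.03,0],
    [-1,-0.01,0.005,-0.01,0],
    [-1,-0.03,0.005,0,0],
    [-1,-0.04,0.01,0,0],
    [-1,-0.04,0.01,0,0],
    [-1,-0.04,0.01,0,0],
    [-1,-0.04,0.005,0,0],
    [-1,-0.04,0.005,0,0],
    [-1,-0.03,0.005,0,0],
    [-1,-0.02,0,0,0],
    [-1,-0.01,0,0,0],
    [-1,0,0,0,0],
    [-1,0,0,0,0],
  ],
)

```text
clock: 8.9
eef_pos: [545.0, -166.2, 81.8]
eef_rot: [-3.142, -0.0, 1.572]
wrist_force: [-0.5, 0.4, 0.1]
finger_gap: 0.6
finger_force: 0.0
```

Run:
```python
from h import *
print(manip.read_state()['eef_pos'])
d=snap('side','d3'); c=snap('scene','s3')
def cloud(c):
    v,u=np.nonzero(c['z_map']>0); z=c['z_map'][v,u]
    return np.stack([(u-c['cx'])*z/c['fx'],(v-c['cy'])*z/c['fy'],z],1)@rot(c['orientation']).T+c['eye'],c['img'][v,u].astype(int)
for n,c_ in(('side',d),('scene',c)):
    P,I=cloud(c_); b,g,r=I.T
    for nm,m in (('blue',(b>90)&(b>1.4*r)&(abs(P[:,0]-490)<25)&(abs(P[:,1]-133)<25)),('start',(g>60)&(g>1.6*r)&(g>1.4*b)&(abs(P[:,0]-545)<22)&(abs(P[:,1]+167)<22)&(P[:,2]>54)),('tip',(abs(P[:,0]-545)<20)&(abs(P[:,1]+167)<14)&(P[:,2]>75)&(P[:,2]<150))):
        if m.sum(): print(n,nm,m.sum(),np.median(P[m],0).round(1),P[m].min(0).round(1),P[m].max(0).round(1))
cr=lambda i,x,y:cv2.resize(i[y:y+120,x:x+160],(395,296),interpolation=cv2.INTER_CUBIC)
M=rot(d['orientation']).T@(np.array([545,-167,58])-d['eye']); u,v=int(d['cx']+d['fx']*M[0]/M[2]),int(d['cy']+d['fy']*M[1]/M[2])
cv2.imwrite('pics/m3.png',np.vstack([np.hstack([cr(c['img'],160,120),cr(d['img'],u-80,v-70)]),np.hstack([cr(c['img'],270,140),cr(d['img'],180,130)])]))
```

```text
[ 544.99726751 -166.22497417   81.76355819]
side blue 77 [486.4 130.4  57.4] [473.5 110.7  27.6] [505.3 155.   62.7]
side start 65 [ 545.  -173.5   57.3] [ 533.3 -184.2   54.1] [ 557.2 -158.5   61.4]
side tip 96 [ 546.1 -175.9  135.1] [ 533.9 -180.1  115.5] [ 558.4 -169.5  149.9]
scene blue 144 [490.5 135.2  57.1] [470.2 115.5  52.5] [506.2 153.3  61.8]
scene start 55 [ 545.8 -166.5   56.6] [ 532.5 -178.9   54.1] [ 555.3 -154.6   61.5]
scene tip 107 [ 554.7 -157.2  135.7] [ 532.8 -173.2  114.6] [ 559.  -153.8  149.8]
```

View pics/m3.png

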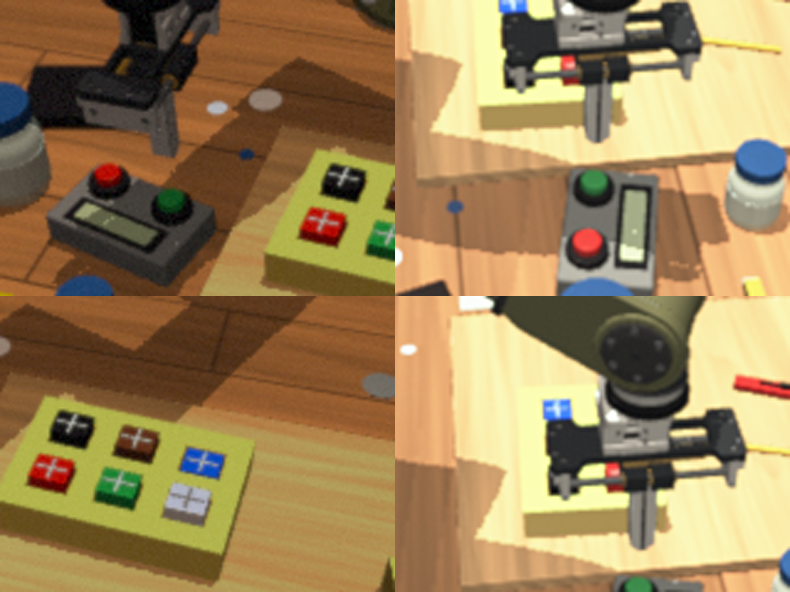

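The blue block is now flush: no side faces show and its top is at 57.3. The fingers hang over the green button (scene crop 172,205; side crop 593,187), with the tip seen at about 115. I'll come down to just above contact, then press in small steps.

arm_command(
  plan=[
    [-1,-0.001,0,0.01,0],
    [-1,0,0,0.02,0],
    [-1,0,0,0.015,0],
    [-1,0,0,0.006,0],
    [-1,0,0,0.002,0],
    [-1,0,0,0.001,0],
    [-1,0,0,0.001,0],
    [-1,0,0,0,0],
  ],
)

```text
clock: 10.0
eef_pos: [545.1, -168.0, 26.9]
eef_rot: [3.141, 0.0, 1.571]
wrist_force: [0.4, 0.3, -0.4]
finger_gap: 0.5
finger_force: 0.0
```

arm_command(
  plan=[
    [-1,0,0,0.001,0],
    [-1,0,0,0.001,0],
    [-1,0,0,0.001,0],
    [-1,0,0,0.001,0],
  ],
)

```text
clock: 10.5
eef_pos: [545.1, -168.0, 22.8]
eef_rot: [3.141, 0.0, 1.571]
wrist_force: [-0.7, -0.1, 2.8]
finger_gap: 0.6
finger_force: 1.2
```

arm_command(
  plan=[
    [-1,0,0,0.001,0],
    [-1,0,0,0.001,0],
    [-1,0,0,0,0],
  ],
)

```text
clock: 10.88
eef_pos: [545.0, -168.0, 20.8]
eef_rot: [3.141, 0.0, 1.571]
wrist_force: [-1.7, 0.3, 2.9]
finger_gap: 0.2
finger_force: 1.8
```

arm_command(
  plan=[
    [-1,0,0,0.001,0],
    [-1,0,0,0.0005,0],
    [-1,0,0,0,0],
  ],
)

```text
clock: 11.25
eef_pos: [545.0, -168.0, 19.3]
eef_rot: [3.142, 0.0, 1.571]
wrist_force: [-0.3, 0.5, 4.0]
finger_gap: 0.2
finger_force: 2.2
```

arm_command(
  plan=[
    [-1,0,0,0.0005,0],
    [-1,0,0,0.0005,0],
    [-1,0,0,0,0],
  ],
)

```text
clock: 11.62
eef_pos: [545.1, -168.0, 18.5]
eef_rot: [3.141, 0.0, 1.571]
wrist_force: [-2.2, 1.2, 7.2]
finger_gap: 0.5
finger_force: 3.8
```

The button is fully down at a hard stop: about 6 mm of travel and 7 N. Drawing back.

arm_command(
  plan=[
    [-1,0,0,-0.003,0],
    [-1,0,0,-0.01,0],
    [-1,0,0,-0.03,0],
    [-1,0,0,-0.04,0],
    [-1,0.02,0,-0.04,0],
    [-1,0.04,0,-0.03,0],
    [-1,0.04,0,-0.01,0],
    [-1,0.03,0,0,0],
    [-1,0.01,0,0,0],
    [-1,0,0,0,0],
    [-1,0,0,0,0],
  ],
)

```text
clock: 13.0
eef_pos: [544.9, -29.0, 181.1]
eef_rot: [-3.141, 0.0, 1.57]
wrist_force: [0.6, 1.0, 0.5]
finger_gap: 0.6
finger_force: 0.0
```

Run:
```python
from h import *
s=manip.read_state(); print(s['eef_pos'],s['wrist_force'])
c=snap('scene','s4'); cv2.imwrite('pics/m4.png',cv2.resize(c['img'][140:350,60:370],None,fx=2.5,fy=2.5,interpolation=cv2.INTER_CUBIC))
```

```text
[544.94773593 -28.96665935 181.07742527] [0.57674585 0.99876514 0.52532315]
```

View pics/m4.png

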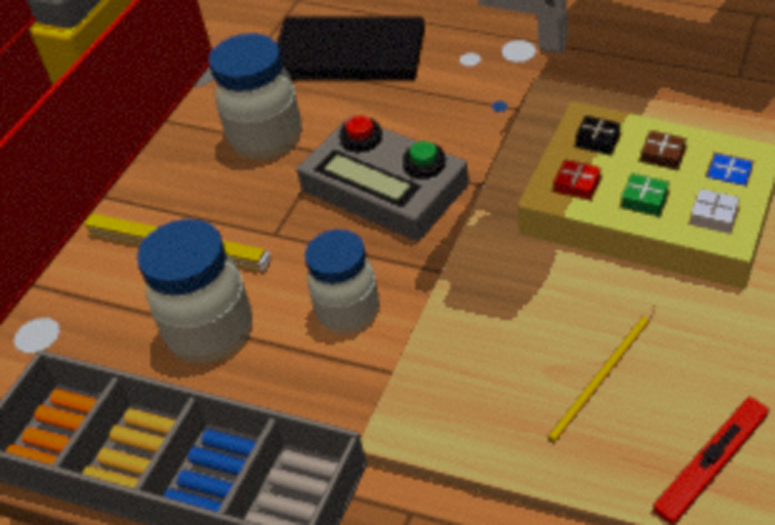

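Blue is flush at crop (731,168), the other five blocks still stand proud, and the green button is out again at (424,157). The loose things have not moved and the gripper is clear.

```bash
python3 -c "
from cell import ticket
print(ticket.sign_off())"
```

```text
the job is handed in; nothing more can be done
None
```

The job is handed in: the blue block was pressed flush (peak about 13 N at the stop), then the green button was pressed fully down and the arm drew back, with nothing else disturbed in the final picture; the real fingertips sat about 34 mm above the reported TCP, so I worked from the cameras and contact force.

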